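Make up two decoupage kits

ROBOT

A 6-joint arm with a two-finger parallel gripper is mounted at the origin on the work surface. World frame = base frame: x ahead of the robot, y to its left, z up, the work surface at z = 0. Lengths are in mm, angles in rad, forces in N, time in s.
With the tool pointing down it reaches from about 350 to 875 mm from the base axis. Payload 4.2 kg.
Tool frame: the origin (TCP) lies midway between the tips of the shut fingers; the grasp point (between the pads) lies 19 mm behind it (arm.tcp_to_grasp is the distance from the TCP to the grasp point, in mm); z points along the fingers, y is the line along which they close (so a half turn about z gives the same grasp; the last joint's range is limited). The gripper opens to 85 mm and grips with 20 to 120 N. Pads are 22 mm wide; open, the fingers measure 114 mm over their backs; the gripper's body (76 mm by 85 mm) begins 54 mm behind the grasp point. The pads swing forward as they close: fully open they stand 13 mm farther back than shut.
Start: joints at [-0.965, 0.385, 0.008, 0, -1.194, -0.259], TCP at [212.446, -587.764, 231.312] pointing down, gripper open.
Joint ranges: [-3.14, 3.14], [-1.21, 2.06], [-1.07, 1.41], [-3.16, 2.05], [-2.99, -0.16], [-3.1, 3.1]. Speed limits (rad/s): [2.79, 2.79, 3.14, 3.14, 3.14, 3.14].

INTERFACE

Orientations are given as a unit quaternion [x, y, z, w].
In Python, from bench import arm gives the robot as it stands.
- The arm moves only by the tool arm_command, never from a script. Its argument "rows" is a list of rows, each a list of 2 entries, a list of its own where there are three numbers: the shift along the tool's x, y, z as a fraction of full scale, then the turn, a rotation vector about the tool's x, y, z as a fraction of full scale. In form: [[[x, y, z], [wx, wy, wz]], ...]. A call has 1 to 5 rows; each row is the pose to reach, as a shift and turn from the pose commanded when the call began, along the tool's axes at that moment, turning the shorter way round; what a row does not reach only later rows make up. Full scale, the value 1, is 0.25 m for a shift and 180 degrees for a turn. A row lasts 1/10 s, in which the tool goes at most 50 mm and 8.59 degrees, less where a joint would pass 70% of its speed; a pose out of reach is approached as far as the arm can. A call with a number of a shift or a turn outside -1 to 1 is refused whole. A call with a gripper value outside its range is refused whole. "grip" is the opening, from 0 (shut) to 1 (fully open), set as the call begins (left out, the last holds). The fingers move at their own pace and stop on an object; the grip force is fixed at half the most. Time passes only in rows, so rows that repeat a pose let the fingers close. It gives the time, the measured TCP pose, the force, the opening and the grip force at its end, in the units of the state.
- arm.read_state(): the state, without advancing time (a new reading comes with each control period).
- arm.get_image(name): name is "scene" or "top" or "wrist"; returns (picture, depth): 480x640x3 uint8, blue, green, red; 480x640 float32, mm along the optical axis (not along the pixel's ray), 0 where there is no reading.
- arm.camera_info(name): a dict with "fx", "fy", "cx", "cy" (pixels), "extrinsics" (4x4, takes a point from camera to world coordinates). Camera axes: x right, y down, z forward; pixel columns grow to the right and rows downward; lengths in mm; the calibration is good to about 2 mm. A picture is of the moment at which its call begins: read the wrist's pose just before it. camera_info takes no time and is no camera call; for the wrist camera it gives the pose at the moment of the call.
- arm.job_done(): hands the job in; it is judged then, once.
Trained networks look in the newest picture that a camera, given by its name, has taken for a name from the list of things; names that differ only in an ending like _2 or _b are one class to them, and where a whole thing is asked for, a point or a joint stands for the part that bears it (a point fixed in the world has none). Each returns a list of dicts, best first, with "score" (0 to 1); they miss things now and then, are a little off and sometimes report something else, mostly with a low value. They report only what shows in the picture. A call takes as long as a camera call. They do not tell look-alikes from the thing itself.
- arm.spot_in(camera, query): "position" ([column, row] in pixels, amid what is visible of it).
The state is a dict: "clock": time; "joints": joint angles; "joint_vel": joint speeds; "joint_efforts": joint torques, N m; "position": TCP position; "ee_rot": TCP orientation; "contact_force": force on the tool from outside, world axes, zero at the start; "wrist_torque": the same for the moment, N m; "gripper_width": finger opening in mm; "grasp_force": force on a finger pad.
Only numpy, scipy, OpenCV 4.12 (cv2) and the standard library are available. Lean on these libraries where they do the work, as an engineer would, in place of code of your own. Each camera call takes 0.05 s, during which the arm holds its last target. There are 200 camera calls.

TASK

Make up the two trays for the decoupage class. The plain rectangular box still has to be pasted: it goes in the large compartment of the two-compartment tray, with the glue pot in the small one; the flowered round box is ready for finishing: it goes in the middle of the three-compartment tray, with the varnish bottle in the narrow end compartment and the sanding block in the wide end one. Set each thing down flat and upright on the floor of its compartment without dropping it, never tip the pot or the bottle over, and leave the tape roll, the glass and the hand roller where they are.

Things in the scene. Friction and masses are not known exactly. Their poses are not given: they have to be found in the camera images.
- rect_box_mid (a point): Sizes in mm. The plain white rectangular wooden box, lid shut (one solid piece), 60 (its x) by 84 (its y) by 46 high. The point is its centre, 23 above its underside.
- round_box_mid (a point): The white round lidded box with pasted flowers on its lid, one solid piece, diameter 60, 48 high (57 across below the lid's rim, which is the top 16). The point is its centre, 24 above its underside.
- glue_pot_mid (a point): The low glue pot: white with a wide grey screw lid, shut, diameter 52 at the lid (top 14) and 49 below it, 42 high. The point is its centre, 21 above its underside.
- varnish_mid (a point): The small varnish bottle: white, diameter 42 up to 48 above its base, shoulder, then a narrow black cap (diameter 23, the top 15); 75 high. The point is its centre line half-way up, 37.5 above its underside.
- sander_mid (a point): The cork sanding block with brown abrasive underneath: 46 (its x) by 70 (its y) by 34 high. The point is its centre, 17 above its underside.
- tray_two: Light wooden kit tray with TWO compartments, outside 94 (its x) by 193 (its y), 14 high; floor 4 thick, walls and divider 5. Both compartments are 84 in x. The large one is 106 in y, its centre at y = -38.5; the small one 72 in y, centre at y = +55.5 (x = 0). Origin: centre of its underside, on the table; z up. Does not move.
- tray_three: Light wooden kit tray with THREE compartments in a row along y, outside 94 (its x) by 254 (its y), 14 high; floor 4 thick, walls and dividers 5. All are 84 in x. Narrow end compartment: 62 in y, centre at y = -91; middle: 80 in y, centre at y = -15; wide end compartment: 92 in y, centre at y = +76 (x = 0). Origin: centre of its underside, on the table; z up. Does not move.
- tape_mid (a point): Bystander: roll of cream masking tape lying flat, diameter 74, hole 50, 24 high. The point is its centre.
- glass_mid (a point): Bystander: empty clear glass tumbler, 62 across the rim, 70 high, standing. The point is its centre.
- brayer_mid (a point): Bystander: hand roller (black rubber roller 80 long, 30 thick, steel frame, wooden handle) lying beyond the trays, about 140 by 100 in plan. The point is about its middle.
Not all that is in view belongs to the job. What is shaped like the part that bears glue_pot_mid but green or yellow is not meant.

How it is judged:
By the outcome, as a careful person would: the job done as asked, in the order asked, and still so for the second after the job is handed in, with the robot touching nothing.
It also fails if it takes over 125 s, if anything falls off the work surface, if the arm or the gripper's body presses on something with over 40 N, if the wrist force passes 120 N, or if a joint passes its speed limit or range.

## Working session

There is one attempt and no reset: what is moved stays moved. The work goes in short steps, Python scripts to look and compute and a tool call to move; the robot and the scene stay as the last step left them, time stands still between calls to the robot, and variables do not carry over. Pictures are saved under pics/ and viewed, at most 14 in all, crops included, and the job is handed in when it is done.

Besides the shell and the picture viewer there is one more tool, called after "Emit:" as name(argument=value, ...) on one line, values as JSON. arm_command: Moves the arm, as the interface text tells. Shift numbers are shares of 0.25 m and turn numbers shares of 180 degrees, none past 1 either way. Its arguments: {"type":"object","properties":{"rows":{"type":"array","items":{"type":"array"}},"grip":{"type":"number"}},"required":["rows"]}

```bash
mkdir -p pics; ls
python3 - <<'E'
from bench import arm
import cv2
for c in ("scene","top"):
    p,d=arm.get_image(c); cv2.imwrite(f"pics/{c}0.png",p)
    i=arm.camera_info(c); print(c,i)
    for q in "rect_box_mid round_box_mid glue_pot_mid varnish_mid sander_mid tray_two tray_three tape_mid glass_mid brayer_mid".split():
        print(q,[([round(float(v)) for v in r["position"]],round(r["score"],2)) for r in arm.spot_in(c,q)[:4]])
print(arm.read_state())
E
```

```text
pics
scene {'fx': 537.3403847104281, 'fy': 537.3403847104281, 'cx': 318.93786128087174, 'cy': 249.7716605890623, 'extrinsics': array([[-8.13189157e-01,  4.89535319e-01, -3.14767479e-01,
         9.39949724e+02],
       [ 5.81753155e-01,  6.67972020e-01, -4.64086895e-01,
         5.93446876e+02],
       [-1.69310579e-02, -5.60507405e-01, -8.27976321e-01,
         1.09463580e+03],
       [ 0.00000000e+00,  0.00000000e+00,  0.00000000e+00,
         1.00000000e+00]])}
rect_box_mid []
round_box_mid [([384, 274], 0.97), ([336, 314], 0.58)]
glue_pot_mid [([442, 375], 0.93), ([397, 387], 0.65), ([427, 432], 0.57)]
varnish_mid [([344, 239], 0.78)]
sander_mid [([312, 163], 0.78)]
tray_two [([254, 236], 0.82)]
tray_three [([335, 317], 0.9)]
tape_mid [([446, 307], 0.55)]
glass_mid [([233, 142], 0.7)]
brayer_mid [([248, 307], 0.55)]
top {'fx': 624.5727959039531, 'fy': 624.5727959039531, 'cx': 323.27536777901787, 'cy': 232.78767696632204, 'extrinsics': array([[ 2.03264422e-02, -9.95104030e-01,  9.67202387e-02,
         4.14271052e+02],
       [-9.99701113e-01, -2.15436092e-02, -1.15566862e-02,
   
[... 618 characters left out ...]
': array([-9.65422863e-01,  3.84697859e-01,  7.89961457e-03, -3.15031833e-07,
       -1.19398205e+00, -2.58603912e-01]), 'joint_vel': array([-0.00072963, -0.00108822,  0.001934  ,  0.00152114, -0.00219309,
        0.00056549]), 'joint_efforts': array([-7.66162648e-04, -3.92097902e+01,  1.88617766e+01,  4.19059843e+00,
       -3.86967940e-04, -2.30693971e-07]), 'position': array([ 212.43525742, -587.7724802 ,  231.31317195]), 'ee_rot': array([-1.72517300e-01,  9.85006488e-01, -7.21868143e-06,  3.48931158e-06]), 'contact_force': array([ 0.12637278,  0.47708848, -0.21256472]), 'wrist_torque': array([-0.00304834, -0.04870336, -0.05392606]), 'grasp_force': 0.0, 'gripper_width': 85.17062782924867}
```

View pics/top0.png

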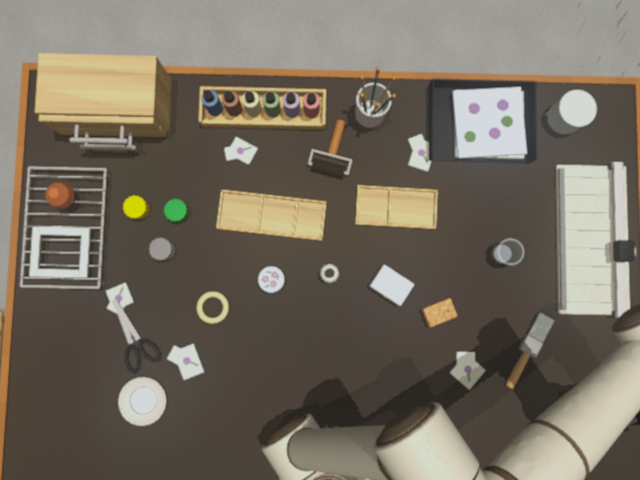

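View pics/scene0.png

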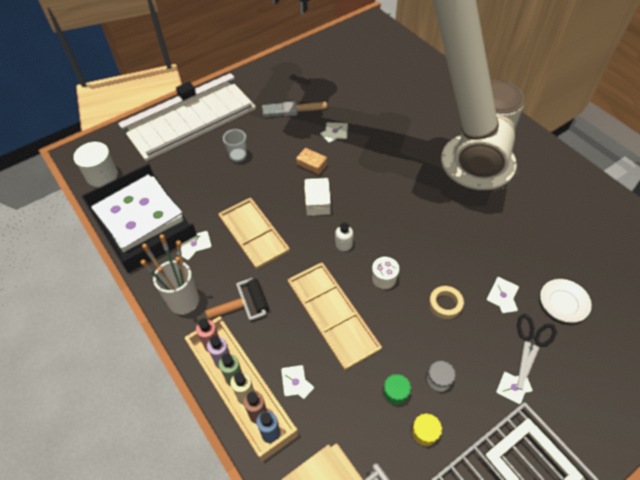

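Run:
```python
import cv2
p=cv2.imread("pics/top0.png")[140:350,100:360]
cv2.imwrite("pics/crop_a.png",cv2.resize(p,None,fx=2.85,fy=2.85,interpolation=cv2.INTER_CUBIC))
```

```text
(no output)
```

View pics/crop_a.png

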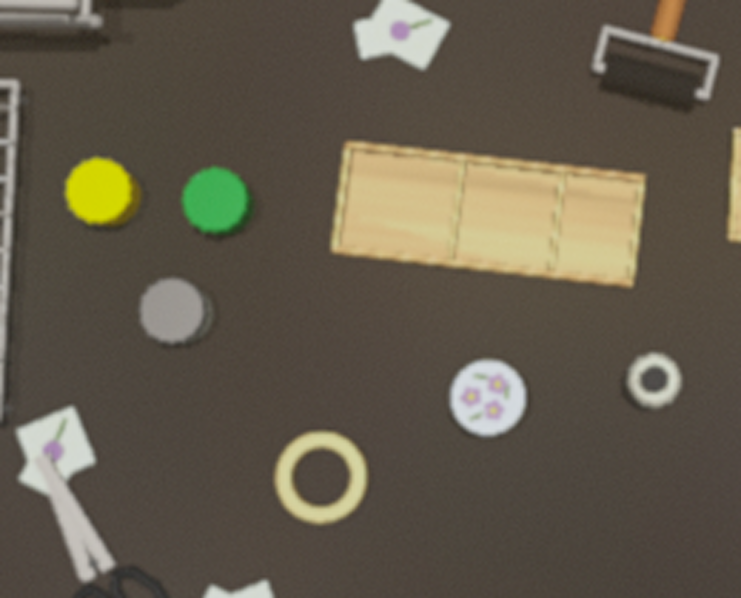

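The top view shows all the parts. Three things are pot-shaped: yellow (135,208), green (176,210) and grey-lidded (161,249). The enlarged crop confirms that only the last has the grey lid on a white pot, so it is the glue pot. The white round box with flowers is at (271,279), the bottle at (329,273), the white rectangular box at (391,285) and the cork block at (440,312). Tray_three is at (272,214) with its wide end at the left. Tray_two is at (397,207) with its large compartment at the right.

```bash
cat > h.py <<'E'
import numpy as np, cv2
from bench import arm
from scipy.spatial.transform import Rotation as R
def cloud(c):
    p,d=arm.get_image(c); i=arm.camera_info(c)
    v,u=np.mgrid[0:480,0:640]
    P=np.stack([(u-i["cx"])*d/i["fx"],(v-i["cy"])*d/i["fy"],d,np.ones_like(d)],-1)@i["extrinsics"].T
    P[d==0]=np.nan
    return p,P[...,:3]
def move(xyz,yaw=None):
    """yaw (deg): world direction of closing line. prints shift & turn fractions"""
    s=arm.read_state(); r=R.from_quat(s["ee_rot"])
    t=r.inv().apply(np.array(xyz)-s["position"])
    out=[0,0,0]
    if yaw is not None:
        yv=r.as_matrix()[:,1]; cur=np.degrees(np.arctan2(yv[1],yv[0]))
        dy=(yaw-cur+90)%180-90
        tgt=R.from_euler("z",dy,degrees=True)*r
        # keep the tool vertical
        z=np.array([0,0,-1.]); y=tgt.as_matrix()[:,1]; y[2]=0; y/=np.linalg.norm(y)
        out=((r.inv()*R.from_matrix(np.stack([np.cross(y,z),y,z],1))).as_rotvec()/np.pi)
    print("shift",np.round(t/250,4),"turn",np.round(out,4),"rows",np.ceil(np.linalg.norm(t)/50),np.ceil(np.linalg.norm(out)*180/8.59),"j6",s["joints"][5].round(2),"pos",s["position"].round(1))
E
python3 - <<'E'
from h import *
p,P=cloud("top")
hsv=cv2.cvtColor(p,cv2.COLOR_BGR2HSV)
print("table z",np.nanmedian(P[330:350,400:420,2]))
def rep(n,m):
    pts=P[m][:,:2].astype(np.float32); z=P[m][:,2]
    (c,s,a)=cv2.minAreaRect(pts); print(n,len(pts),"rect",np.round(c,1),np.round(s,1),round(a,1),"circ",np.round(cv2.minEnclosingCircle(pts)[0],1),round(2*cv2.minEnclosingCircle(pts)[1],1),"z",np.nanpercentile(z,[5,50,95]).round(1))
def comp(u,v,lo,hi,w=70):
    m=((P[...,2]>lo)&(P[...,2]<hi)); n,l=cv2.connectedComponents(m.astype(np.uint8)); return (l==l[v,u])&m
rep("rect",comp(391,285,36,60)); rep("round",comp(271,279,38,60)); rep("pot",comp(161,249,33,55)); rep("varnish",comp(329,273,30,90)); rep("sander",comp(440,312,25,45))
for n,(u,v) in dict(t3=(272,214),t2=(397,207)).items():
    m=cv2.inRange(hsv,(8,50,110),(30,255,255)); k,l=cv2.connectedComponents(m); 
    m=(l==l[v,u])
    rep(n,m)
    px=cv2.minAreaRect(np.argwhere(m)[:,::-1].astype(np.float32)); print(px)
E
```

```text
table z 0.11372772900506334
rect 941 rect [ 438.4 -146.1] [84.6 61.5] 57.6 circ [ 437.8 -145.9] 98.7 z [40.7 45.8 51. ]
round 519 rect [446.5 135.4] [58.2 55.8] 2.3 circ [445.9 135.8] 59.8 z [42.3 47.7 53.1]
pot 406 rect [511.3 396. ] [51.4 53.2] 85.1 circ [511.7 395.9] 54.8 z [35.4 41.1 45.8]
varnish 261 rect [463.   0.] [39.6 39.9] 1.5 circ [462.9   0.5] 42.3 z [46.  55.3 77.4]
sander 600 rect [ 376.6 -259.7] [46.  70.6] 22.8 circ [ 376.9 -258.8] 79.9 z [28.1 33.8 39.7]
t3 4409 rect [605.7 143. ] [256.3  88.3] 80.5 circ [603.2 142.7] 274.0 z [-2.2  4.3 15.3]
((271.022705078125, 214.40028381347656), (108.07713317871094, 40.94104766845703), 6.483073711395264)
t2 3316 rect [ 637.7 -162. ] [193.   98.3] 81.9 circ [ 628.2 -160.4] 217.9 z [-1.7  4.6 15.3]
((396.5379333496094, 206.35516357421875), (82.15210723876953, 40.57691955566406), 3.3664603233337402)
```

Run:
```python
from h import *
def toplane(c,uv,z):
    i=arm.camera_info(c); E=i["extrinsics"]; uv=np.asarray(uv,float)
    d=np.c_[(uv[:,0]-i["cx"])/i["fx"],(uv[:,1]-i["cy"])/i["fy"],np.ones(len(uv))]@E[:3,:3].T
    return (E[:3,3]+d*((z-E[2,3])/d[:,2])[:,None])[:,:2].astype(np.float32)
for c,pix in dict(top=((272,214),(397,207)),scene=((350,325),(244,222))).items():
    p,P=cloud(c); hsv=cv2.cvtColor(p,cv2.COLOR_BGR2HSV)
    m=cv2.inRange(hsv,(8,50,110),(30,255,255)); m=cv2.morphologyEx(m,cv2.MORPH_CLOSE,np.ones((5,5)))
    k,l=cv2.connectedComponents(m)
    for u,v in pix:
        mm=cv2.morphologyEx((l==l[v,u]).astype(np.uint8),cv2.MORPH_OPEN,np.ones((7,7)))
        for z in (14,):
            print(c,(u,v),z,[np.round(x,1) for x in cv2.minAreaRect(toplane(c,np.argwhere(mm)[:,::-1],z))])
import h; print("above rect"); h.move((438,-146,180),-32.4)
```

```text
top (272, 214) 14 [array([600.4, 141.8]), array([258.3,  98.7]), np.float64(84.7)]
top (397, 207) 14 [array([ 626.5, -158.6]), array([197.1,  98.6]), np.float64(87.9)]
scene (350, 325) 14 [array([603.1, 142.8]), array([261.4, 100.2]), np.float64(84.6)]
scene (244, 222) 14 [array([ 628.8, -156.2]), array([202. , 100.5]), np.float64(87.7)]
above rect
shift [-1.4491  1.3551  0.2052] turn [ 0.      0.     -0.2096] rows 10.0 5.0 j6 -0.26 pos [ 212.4 -587.7  231.3]
```

Emit:
arm_command(rows=[[[-0.72,0.68,0],[0,0,-0.21]],[[-0.72,0.68,0],[0,0,-0.21]],[[-0.72,0.68,0],[0,0,-0.21]],[[-0.72,0.68,0],[0,0,-0.21]],[[-0.72,0.68,0],[0,0,-0.21]]], grip=1)

```text
clock: 1.75
position: [324.5, -364.9, 231.6]
ee_rot: [-0.484, 0.875, -0.0, 0.0]
contact_force: [0.9, -0.5, 0.0]
gripper_width: 85.3
grasp_force: 0.0
```

```bash
python3 -c "
import h; h.move((438,-146,180),-32.4)"
```

```text
shift [-0.9831  0.081   0.2062] turn [-0.0002 -0.      0.0016] rows 6.0 1.0 j6 -0.05 pos [ 324.5 -364.9  231.6]
```

Emit:
arm_command(rows=[[[-0.983,0.081,0.1],[0,0,0.0016]],[[-0.983,0.081,0.1],[0,0,0.0016]],[[-0.983,0.081,0.1],[0,0,0.0016]],[[-0.983,0.081,0.1],[0,0,0.0016]],[[-0.983,0.081,0.1],[0,0,0.0016]]])

```text
clock: 2.25
position: [439.0, -146.2, 206.6]
ee_rot: [-0.48, 0.877, -0.0, 0.001]
contact_force: [1.3, -0.3, -0.1]
gripper_width: 85.4
grasp_force: 0.0
```

```bash
cat >> h.py <<'E'
def near(lo,hi,xy=None):
    "box of what stands between heights lo..hi in the wrist view, nearest to xy (default: TCP)"
    p,P=cloud("wrist"); s=arm.read_state()["position"]
    xy=s[:2] if xy is None else np.array(xy)
    m=(P[...,2]>lo)&(P[...,2]<hi)
    n,l,st,_=cv2.connectedComponentsWithStats(m.astype(np.uint8))
    for k in range(1,n):
        if st[k,4]<300: continue
        q=P[l==k][:,:2].astype(np.float32); r=cv2.minAreaRect(q)
        if np.hypot(*(np.array(r[0])-xy))<120: print(st[k,4],[np.round(x,1) for x in r],"circ",[np.round(x,1) for x in cv2.minEnclosingCircle(q)],"touch edge",st[k,0]==0 or st[k,1]==0 or st[k,0]+st[k,2]==640 or st[k,1]+st[k,3]==480)
    return p
E
python3 -c "
from h import *
p=near(40,52); cv2.imwrite('pics/w1.png',p); move((438,-146,100),-32.4)"
```

```text
7345 [array([ 442.9, -139.3]), array([83.6, 60.1]), np.float64(58.0)] circ [array([ 443. , -139.3]), np.float64(50.4)] touch edge False
shift [0.0223 0.0055 0.4238] turn [-0.0006  0.0007  0.0006] rows 3.0 1.0 j6 -0.6 pos [ 441.9 -142.1  206. ]
```

View pics/w1.png

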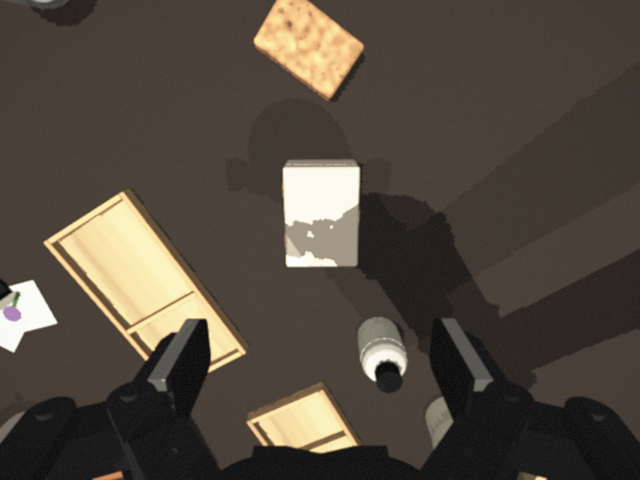

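The wrist view shows the box (322,215) square between the fingers, with tray_two at (145,280). The arm was still settling when that picture was taken, so I measure again.

```bash
python3 -c "
from h import *
arm.read_state(); near(40,52); move((438.5,-146,30),-32.2)
near(6,18,(627,-157))"
```

```text
7540 [array([ 438.2, -145.8]), array([84.2, 60.1]), np.float64(57.8)] circ [array([ 438. , -145.7]), np.float64(50.4)] touch edge False
shift [0.0101 0.0031 0.7045] turn [-0.0002  0.0002 -0.0001] rows 4.0 1.0 j6 -0.6 pos [ 440.4 -144.3  206.1]
4391 [array([ 627.1, -158. ]), array([193.1,  95.7]), np.float64(87.8)] circ [array([ 625.7, -158.5]), np.float64(106.1)] touch edge False
```

Emit:
arm_command(rows=[[[0,0,0.3],[0,0,0]],[[0,0,0.3],[0,0,0]],[[0,0,0.3],[0,0,0]]])

```text
clock: 2.7
position: [435.1, -148.9, 128.4]
ee_rot: [-0.479, 0.878, 0.002, -0.004]
contact_force: [-1.3, 1.1, -1.0]
gripper_width: 85.5
grasp_force: 0.0
```

```bash
python3 -c "
from h import *
near(40,52);near(40,52); move((438.2,-145.8,14),-32.2)"
```

```text
12114 [array([ 442.4, -143.9]), array([84.2, 61.9]), np.float64(57.9)] circ [array([ 442.1, -144. ]), np.float64(50.3)] touch edge False
11937 [array([ 441.8, -143.4]), array([84.5, 60.2]), np.float64(57.8)] circ [array([ 441.6, -143.5]), np.float64(50.6)] touch edge False
shift [-0.0108  0.0088  0.4721] turn [-0.0002 -0.0001 -0.0026] rows 3.0 1.0 j6 -0.6 pos [ 438.5 -149.2  132. ]
```

Emit:
arm_command(rows=[[[0,0,0.1],[0,0,0]],[[0,0,0.2],[0,0,0]],[[0,0,0.25],[0,0,0]],[[0,0,0.25],[0,0,0]],[[0,0,0.25],[0,0,0]]])

```text
clock: 3.3
position: [439.7, -148.7, 70.5]
ee_rot: [-0.48, 0.877, -0.001, 0.001]
contact_force: [-0.4, -0.8, 0.3]
gripper_width: 85.4
grasp_force: 0.0
```

```bash
python3 -c "
from h import *
arm.get_image('wrist'); move((438.2,-145.8,14),-32.2);arm.get_image('wrist'); near(40,52); move((438.2,-145.8,14),-32.2)"
```

```text
shift [-0.0054  0.0122  0.2264] turn [-0.0011  0.0006 -0.0023] rows 2.0 1.0 j6 -0.6 pos [ 439.8 -148.6   70.6]
19608 [array([ 439.6, -143.4]), array([84.6, 60.2]), np.float64(57.8)] circ [array([ 439.7, -143.2]), np.float64(50.8)] touch edge False
shift [-0.0056  0.0105  0.2253] turn [-0.0009  0.0005 -0.0023] rows 2.0 1.0 j6 -0.6 pos [ 439.5 -148.4   70.3]
```

Emit:
arm_command(rows=[[[-0.012,0.01,0.12],[0,0,-0.0023]],[[-0.012,0.01,0.2],[0,0,-0.0023]],[[-0.012,0.01,0.225],[0,0,-0.0023]],[[-0.012,0.01,0.225],[0,0,-0.0023]],[[-0.012,0.01,0.225],[0,0,-0.0023]]])

```text
clock: 3.95
position: [438.7, -144.4, 13.5]
ee_rot: [-0.483, 0.875, -0.001, 0.001]
contact_force: [-0.2, -0.0, -0.7]
gripper_width: 85.6
grasp_force: 0.0
```

Emit:
arm_command(rows=[[[0,0,0],[0,0,0]],[[0,0,0],[0,0,0]],[[0,0,0],[0,0,0]],[[0,0,0],[0,0,0]],[[0,0,0],[0,0,0]]], grip=0)

```text
clock: 4.45
position: [438.7, -144.4, 13.8]
ee_rot: [-0.483, 0.875, -0.001, 0.001]
contact_force: [-0.5, -0.2, 5.2]
gripper_width: 59.3
grasp_force: 65.1
```

Emit:
arm_command(rows=[[[0,0,0],[0,0,0]],[[0,0,0],[0,0,0]],[[0,0,0],[0,0,0]]])

```text
clock: 4.75
position: [438.7, -144.4, 13.8]
ee_rot: [-0.483, 0.875, -0.001, 0.001]
contact_force: [-0.8, 0.9, 6.2]
gripper_width: 59.0
grasp_force: 65.1
```

```bash
python3 -c "
from h import *
move((626,-196,110),-2.2)"
```

```text
shift [-0.2247 -0.7449 -0.3831] turn [-0.0007  0.0002 -0.1665] rows 5.0 4.0 j6 -0.6 pos [ 438.7 -144.4   13.8]
```

Emit:
arm_command(rows=[[[0,0,-0.05],[0,0,0]],[[0,0,-0.2],[0,0,0]],[[0,0,-0.38],[0,0,0]],[[0,0,-0.38],[0,0,0]]])

```text
clock: 5.15
position: [442.1, -144.6, 113.4]
ee_rot: [-0.484, 0.875, -0.004, 0.006]
contact_force: [1.5, 0.1, -1.2]
gripper_width: 59.2
grasp_force: 65.1
```

Emit:
arm_command(rows=[[[-0.03,-0.1,0],[0,0,-0.03]],[[-0.08,-0.27,0],[0,0,-0.07]],[[-0.13,-0.44,0],[0,0,-0.11]],[[-0.18,-0.6,0],[0,0,-0.14]],[[-0.21,-0.7,0],[0,0,-0.166]]])

```text
clock: 5.65
position: [616.1, -193.9, 106.7]
ee_rot: [-0.694, 0.72, -0.0, 0.0]
contact_force: [-0.1, 0.0, -1.3]
gripper_width: 59.1
grasp_force: 65.0
```

Emit:
arm_command(rows=[[[0,0,0],[0,0,0]],[[0,0,0],[0,0,0]],[[0,0,0],[0,0,0]]])

```text
clock: 5.95
position: [612.5, -192.9, 107.1]
ee_rot: [-0.692, 0.722, 0.001, -0.0]
contact_force: [-0.8, 0.7, -1.0]
gripper_width: 59.0
grasp_force: 65.1
```

```bash
python3 -c "
from h import *
p,P=cloud('wrist'); cv2.imwrite('pics/w2.png',p)
near(4,20,(627,-157)); near(20,110,(627,-190));move((626,-196,18),-2.2)"
```

```text
3384 [array([ 626.4, -220.1]), array([65.1, 94.2]), np.float64(88.0)] circ [array([ 626.2, -219.7]), np.float64(56.6)] touch edge False
1495 [array([ 612. , -233.3]), array([ 1.5, 58.8]), np.float64(87.8)] circ [array([ 612. , -232.6]), np.float64(29.4)] touch edge False
shift [ 0.0101 -0.0524  0.3596] turn [ 0.      0.     -0.0007] rows 2.0 1.0 j6 0.01 pos [ 613.  -192.9  107.9]
```

View pics/w2.png

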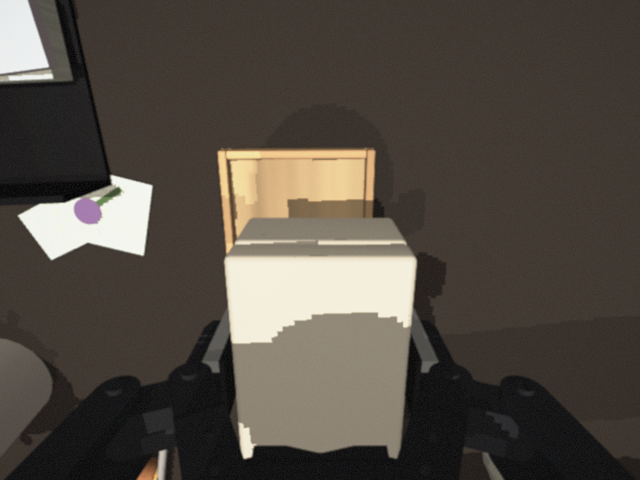

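Emit:
arm_command(rows=[[[0.018,-0.056,0],[0,0,0]],[[0.018,-0.056,0],[0,0,0]],[[0.018,-0.056,0.12],[0,0,0]],[[0.018,-0.056,0.24],[0,0,0]],[[0.018,-0.056,0.28],[0,0,0]]])

```text
clock: 6.6
position: [624.6, -197.6, 34.5]
ee_rot: [-0.692, 0.722, 0.003, -0.002]
contact_force: [-0.9, 0.5, -1.2]
gripper_width: 59.4
grasp_force: 65.1
```

Emit:
arm_command(rows=[[[0,0,0],[0,0,0]],[[0,0,0],[0,0,0]],[[0,0,0.01],[0,0,0]],[[0,0,0.02],[0,0,0]],[[0,0,0.03],[0,0,0]]])

```text
clock: 7.1
position: [628.0, -198.3, 30.7]
ee_rot: [-0.693, 0.721, -0.001, 0.0]
contact_force: [-0.4, 0.7, -1.1]
gripper_width: 58.5
grasp_force: 65.1
```

```bash
python3 -c "
from h import *
arm.get_image('wrist');move((627,-198,18),-2.2)"
```

```text
shift [-0.0007  0.0023  0.048 ] turn [-0.      0.     -0.0007] rows 1.0 1.0 j6 0.02 pos [ 627.6 -198.2   30. ]
```

Emit:
arm_command(rows=[[[0,0,0.012],[0,0,0]],[[0,0,0.024],[0,0,0]],[[0,0,0.036],[0,0,0]],[[0,0,0.044],[0,0,0]],[[0,0,0.044],[0,0,0]]])

```text
clock: 7.65
position: [627.3, -198.2, 18.5]
ee_rot: [-0.693, 0.721, 0.0, -0.0]
contact_force: [-0.4, 0.6, -1.7]
gripper_width: 59.3
grasp_force: 65.1
```

Emit:
arm_command(rows=[[[0,0,0.003],[0,0,0]],[[0,0,0.006],[0,0,0]],[[0,0,0.006],[0,0,0]]])

```text
clock: 7.95
position: [627.8, -198.3, 17.9]
ee_rot: [-0.693, 0.721, -0.0, 0.0]
contact_force: [-0.3, 0.1, 0.7]
gripper_width: 59.0
grasp_force: 65.3
```

Emit:
arm_command(rows=[[[0,0,0.003],[0,0,0]],[[0,0,0.003],[0,0,0]]])

```text
clock: 8.15
position: [627.8, -198.3, 17.9]
ee_rot: [-0.693, 0.721, -0.0, 0.0]
contact_force: [-2.6, 1.4, 5.3]
gripper_width: 59.2
grasp_force: 65.7
```

Emit:
arm_command(rows=[[[0,0,0],[0,0,0]],[[0,0,0],[0,0,0]],[[0,0,0],[0,0,0]],[[0,0,0],[0,0,0]],[[0,0,0],[0,0,0]]], grip=1)

```text
clock: 8.65
position: [627.6, -198.2, 16.6]
ee_rot: [-0.693, 0.721, 0.0, -0.0]
contact_force: [0.5, 0.7, 0.1]
gripper_width: 85.2
grasp_force: 0.0
```

Emit:
arm_command(rows=[[[0,0,-0.05],[0,0,0]],[[0,0,-0.2],[0,0,0]],[[0,0,-0.4],[0,0,0]],[[0,0,-0.6],[0,0,0]],[[0,0,-0.6],[0,0,0]]])

```text
clock: 9.15
position: [632.4, -199.5, 177.5]
ee_rot: [-0.693, 0.721, -0.008, 0.005]
contact_force: [2.2, -0.3, 0.2]
gripper_width: 85.7
grasp_force: 0.0
```

```bash
python3 -c "
from h import *
arm.get_image('wrist');arm.get_image('wrist');near(42,56,(626,-196));near(5,18,(627,-157))
move((511.5,396,180),-2)"
```

```text
9458 [array([ 627. , -196.7]), array([84. , 60.2]), np.float64(87.7)] circ [array([ 626.9, -196.4]), np.float64(50.5)] touch edge False
4918 [array([ 627.7, -155.8]), array([193.4,  94.1]), np.float64(87.8)] circ [array([ 627.8, -155.8]), np.float64(107.0)] touch edge False
shift [-2.3553  0.5579 -0.053 ] turn [ 0.0005  0.0002 -0.0019] rows 13.0 1.0 j6 0.02 pos [ 626.8 -198.   166.2]
```

Emit:
arm_command(rows=[[[-0.1,0.02,0],[0,0,0]],[[-0.3,0.07,0],[0,0,0]],[[-0.5,0.12,0],[0,0,0]],[[-0.7,0.17,0],[0,0,0]],[[-0.9,0.21,0],[0,0,0]]])

```text
clock: 9.85
position: [583.4, 24.5, 165.0]
ee_rot: [-0.692, 0.721, 0.001, -0.002]
contact_force: [1.7, -0.3, 0.3]
gripper_width: 85.3
grasp_force: 0.0
```

Emit:
arm_command(rows=[[[-0.2,0.05,0],[0,0,0]],[[-0.4,0.1,0],[0,0,0]],[[-0.6,0.14,0],[0,0,0]],[[-0.8,0.19,0],[0,0,0]],[[-0.96,0.24,0],[0,0,0]]])

```text
clock: 10.35
position: [533.7, 267.0, 165.0]
ee_rot: [-0.693, 0.721, 0.0, -0.002]
contact_force: [0.3, -0.9, -0.3]
gripper_width: 85.8
grasp_force: 0.0
```

Emit:
arm_command(rows=[[[-0.16,0.04,0],[0,0,-0.04]],[[-0.3,0.07,0],[0,0,-0.08]],[[-0.4,0.1,0],[0,0,-0.12]],[[-0.47,0.11,0],[0,0,-0.16]],[[-0.49,0.11,0],[0,0,-0.18]]])

```text
clock: 10.85
position: [511.2, 390.3, 164.4]
ee_rot: [0.868, -0.497, -0.0, 0.002]
contact_force: [0.3, -0.5, -0.2]
gripper_width: 85.3
grasp_force: 0.0
```

Emit:
arm_command(rows=[[[0,0,0.06],[0,0,0]],[[0,0,0.16],[0,0,0]],[[0,0,0.22],[0,0,0]],[[0,0,0.22],[0,0,0]],[[0,0,0.22],[0,0,0]]])

```text
clock: 11.35
position: [512.3, 388.5, 110.8]
ee_rot: [0.866, -0.499, -0.0, 0.001]
contact_force: [0.4, 0.3, 0.6]
gripper_width: 85.7
grasp_force: 0.0
```

```bash
python3 -c "
from h import *
arm.get_image('wrist');arm.get_image('wrist');p=near(34,48,(511,396))
cv2.imwrite('pics/w3.png',p);move((511.5,396,14),30)"
```

```text
7816 [array([605.5, 368.3]), array([53.6, 53.2]), np.float64(13.7)] circ [array([605.6, 368.4]), np.float64(27.3)] touch edge False
5747 [array([513.5, 399.5]), array([53.2, 53.3]), np.float64(57.0)] circ [array([513.6, 399.8]), np.float64(27.3)] touch edge False
shift [-0.0259 -0.0079  0.3948] turn [-0.0005  0.0001  0.0005] rows 2.0 1.0 j6 -0.38 pos [512.9 389.3 112.7]
```

View pics/w3.png

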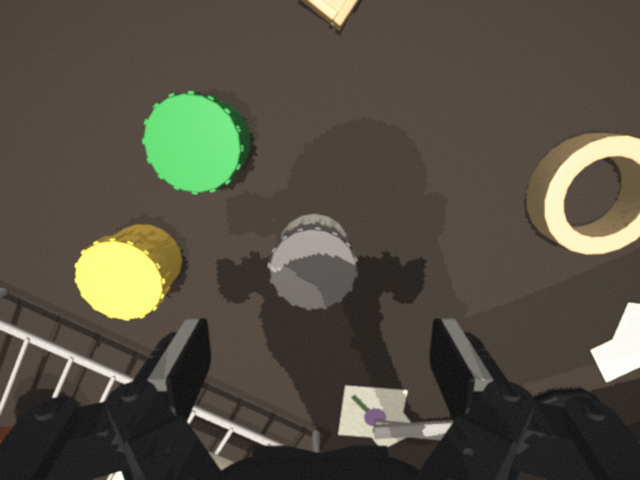

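The crop-sized wrist view shows the grey pot (313,262) between the fingers, with the green (195,142) and yellow (125,275) pots clear of them.

Emit:
arm_command(rows=[[[-0.031,-0.016,0],[0,0,0]],[[-0.031,-0.016,0.1],[0,0,0]],[[-0.031,-0.016,0.22],[0,0,0]],[[-0.031,-0.016,0.33],[0,0,0]],[[-0.031,-0.016,0.4],[0,0,0]]])

```text
clock: 12.0
position: [511.5, 397.7, 10.2]
ee_rot: [0.866, -0.499, -0.0, 0.001]
contact_force: [0.1, 0.6, 0.5]
gripper_width: 85.5
grasp_force: 0.0
```

Emit:
arm_command(rows=[[[0,0,0],[0,0,0]],[[0,0,0],[0,0,0]],[[0,0,0],[0,0,0]]])

```text
clock: 12.3
position: [512.9, 398.8, 13.6]
ee_rot: [0.866, -0.499, 0.0, -0.002]
contact_force: [0.1, 0.2, 0.5]
gripper_width: 85.5
grasp_force: 0.0
```

Emit:
arm_command(rows=[[[0,0,0],[0,0,0]],[[0,0,0],[0,0,0]],[[0,0,0],[0,0,0]],[[0,0,0],[0,0,0]],[[0,0,0],[0,0,0]]], grip=0)

```text
clock: 12.8
position: [512.6, 398.2, 13.2]
ee_rot: [0.866, -0.499, 0.0, -0.001]
contact_force: [-0.7, -0.2, 5.3]
gripper_width: 50.3
grasp_force: 62.3
```

Emit:
arm_command(rows=[[[0,0,0],[0,0,0]],[[0,0,0],[0,0,0]],[[0,0,0],[0,0,0]]])

```text
clock: 13.1
position: [512.6, 398.2, 13.2]
ee_rot: [0.866, -0.499, 0.0, -0.001]
contact_force: [-0.4, -0.4, 6.2]
gripper_width: 50.2
grasp_force: 62.3
```

```bash
python3 -c "
from h import *
move((629.7,-102,110),-2.2)"
```

```text
shift [ 1.9658  0.5976 -0.3891] turn [-0.0006  0.0003  0.1795] rows 11.0 4.0 j6 -0.38 pos [512.6 398.2  13.2]
```

Emit:
arm_command(rows=[[[0,0,-0.05],[0,0,0]],[[0,0,-0.18],[0,0,0]],[[0,0,-0.34],[0,0,0]],[[0,0,-0.4],[0,0,0]],[[0,0,-0.4],[0,0,0]]])

```text
clock: 13.6
position: [513.2, 398.8, 115.4]
ee_rot: [0.866, -0.499, 0.001, -0.003]
contact_force: [-0.3, -0.3, -0.7]
gripper_width: 50.2
grasp_force: 62.5
```

Emit:
arm_command(rows=[[[0.08,0.024,0],[0,0,0]],[[0.24,0.073,0],[0,0,0]],[[0.42,0.128,0],[0,0,0]],[[0.6,0.182,0],[0,0,0]],[[0.78,0.237,0],[0,0,0]]])

```text
clock: 14.1
position: [557.2, 196.0, 109.7]
ee_rot: [0.866, -0.5, -0.001, 0.002]
contact_force: [0.1, 0.3, -1.5]
gripper_width: 50.8
grasp_force: 62.5
```

Emit:
arm_command(rows=[[[0.18,0.055,0],[0,0,0.04]],[[0.36,0.109,0],[0,0,0.08]],[[0.54,0.164,0],[0,0,0.12]],[[0.7,0.213,0],[0,0,0.16]],[[0.8,0.243,0],[0,0,0.18]]])

```text
clock: 14.6
position: [604.4, -8.3, 109.5]
ee_rot: [-0.69, 0.724, 0.001, -0.002]
contact_force: [0.6, 0.5, -1.1]
gripper_width: 50.2
grasp_force: 62.5
```

Emit:
arm_command(rows=[[[0,0,0],[0,0,0]],[[0,0,0],[0,0,0]],[[0,0,0],[0,0,0]]])

```text
clock: 14.9
position: [605.2, -4.1, 110.8]
ee_rot: [-0.693, 0.721, 0.001, -0.001]
contact_force: [-0.4, -0.5, -0.9]
gripper_width: 50.0
grasp_force: 62.5
```

```bash
python3 -c "
from h import *
arm.get_image('wrist');move((629.7,-102,110),-2.2)"
```

```text
shift [ 0.3894 -0.1122  0.0044] turn [ 0.0005 -0.0001 -0.0002] rows 3.0 1.0 j6 -0.3 pos [605.5  -3.6 111.1]
```

Emit:
arm_command(rows=[[[0.1,-0.028,0],[0,0,0]],[[0.26,-0.074,0],[0,0,0]],[[0.36,-0.104,0],[0,0,0]],[[0.39,-0.112,0],[0,0,0]],[[0.39,-0.112,0],[0,0,0]]])

```text
clock: 15.45
position: [630.0, -102.8, 111.4]
ee_rot: [-0.693, 0.721, 0.0, -0.0]
contact_force: [-0.0, 0.5, -0.7]
gripper_width: 50.4
grasp_force: 62.5
```

Emit:
arm_command(rows=[[[0,0,0.1],[0,0,0]],[[0,0,0.22],[0,0,0]],[[0,0,0.31],[0,0,0]],[[0,0,0.31],[0,0,0]],[[0,0,0.31],[0,0,0]]])

```text
clock: 15.95
position: [630.4, -101.6, 34.7]
ee_rot: [-0.693, 0.721, -0.0, -0.0]
contact_force: [0.5, -0.2, -0.4]
gripper_width: 50.3
grasp_force: 62.6
```

```bash
python3 -c "
from h import *
p,P=cloud('wrist');move((629.7,-102,18),-2.2)
near(5,18,(627,-110));near(42,56,(627,-196));cv2.imwrite('pics/w4.png',p)"
```

```text
shift [0.0007 0.0063 0.0707] turn [-0.0007 -0.0001 -0.0001] rows 1.0 1.0 j6 -0.13 pos [ 631.3 -101.9   35.7]
13270 [array([ 628.8, -154.9]), array([138.2,  94.7]), np.float64(87.7)] circ [array([ 628.1, -155.3]), np.float64(82.0)] touch edge True
38152 [array([ 628.8, -185. ]), array([60.3, 60.7]), np.float64(87.8)] circ [array([ 628.5, -185.7]), np.float64(41.9)] touch edge True
1688 [array([ 640.5, -119.2]), array([61.6, 16.9]), np.float64(4.5)] circ [array([ 640. , -112.6]), np.float64(30.8)] touch edge False
612 [array([ 600.4, -109.3]), array([14.8,  6.9]), np.float64(1.4)] circ [array([ 600.4, -108.1]), np.float64(7.6)] touch edge False
```

View pics/w4.png

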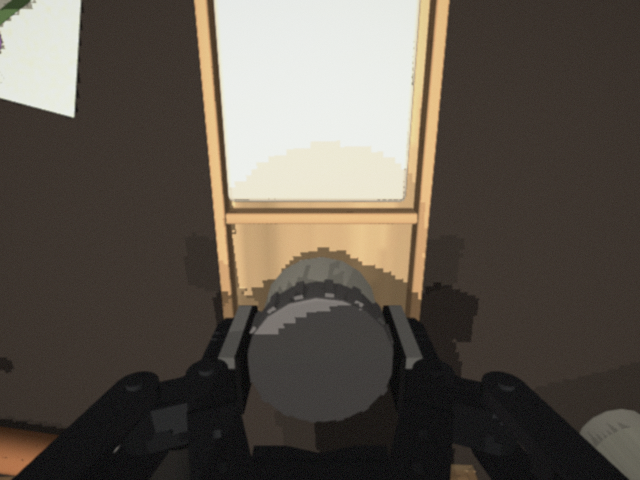

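The pot hangs centred over the small compartment, with the divider at row 216 and the box resting at (320,100). Now I lower it.

Emit:
arm_command(rows=[[[0,0.006,0.012],[0,0,0]],[[0,0.006,0.03],[0,0,0]],[[0,0.006,0.048],[0,0,0]],[[0,0.006,0.064],[0,0,0]],[[0,0.006,0.068],[0,0,0]]])

```text
clock: 16.6
position: [628.5, -103.0, 17.3]
ee_rot: [-0.693, 0.721, 0.0, -0.0]
contact_force: [-2.0, 1.1, 5.1]
gripper_width: 50.0
grasp_force: 62.9
```

Emit:
arm_command(rows=[[[0,0,0.003],[0,0,0]],[[0,0,0.006],[0,0,0]],[[0,0,0.006],[0,0,0]],[[0,0,0.006],[0,0,0]]])

```text
clock: 17.0
position: [628.5, -103.0, 17.2]
ee_rot: [-0.693, 0.721, -0.0, -0.0]
contact_force: [-4.4, 0.5, 7.2]
gripper_width: 50.3
grasp_force: 63.3
```

Emit:
arm_command(rows=[[[0,0,0],[0,0,0]],[[0,0,0],[0,0,0]],[[0,0,0],[0,0,0]],[[0,0,0],[0,0,0]],[[0,0,0],[0,0,0]]], grip=1)

```text
clock: 17.5
position: [628.7, -102.8, 15.6]
ee_rot: [-0.693, 0.721, 0.0, -0.0]
contact_force: [0.3, 0.2, -0.0]
gripper_width: 85.6
grasp_force: 0.0
```

Emit:
arm_command(rows=[[[0,0,-0.05],[0,0,0]],[[0,0,-0.2],[0,0,0]],[[0,0,-0.4],[0,0,0]],[[0,0,-0.56],[0,0,0]],[[0,0,-0.6],[0,0,0]]])

```text
clock: 18.0
position: [631.8, -103.1, 173.3]
ee_rot: [-0.693, 0.721, -0.005, 0.004]
contact_force: [0.4, 0.2, 0.3]
gripper_width: 85.5
grasp_force: 0.0
```

```bash
python3 -c "
from h import *
arm.get_image('wrist');arm.get_image('wrist');near(36,56,(626,-150));near(5,18,(627,-157))
move((446,135.5,110),-5.3)"
```

```text
13595 [array([ 626.5, -196.9]), array([83.7, 62.8]), np.float64(87.6)] circ [array([ 626.2, -196.5]), np.float64(50.5)] touch edge False
4032 [array([ 627.5, -101.7]), array([53.2, 52.9]), np.float64(70.1)] circ [array([ 627.4, -101.5]), np.float64(27.3)] touch edge False
6944 [array([ 627.4, -155.9]), array([193.4,  94.6]), np.float64(87.7)] circ [array([ 627.1, -155.7]), np.float64(106.8)] touch edge True
shift [-0.922   0.7655  0.2221] turn [0.0005 0.0002 0.0164] rows 7.0 1.0 j6 -0.13 pos [ 627.8 -102.7  165.1]
```

Pot and box are both in tray_two. Next is the round box.

Emit:
arm_command(rows=[[[-0.08,0.065,0],[0,0,0.016]],[[-0.22,0.18,0],[0,0,0.016]],[[-0.37,0.3,0],[0,0,0.016]],[[-0.52,0.43,0],[0,0,0.016]],[[-0.67,0.55,0],[0,0,0.016]]])

```text
clock: 18.7
position: [495.5, 70.7, 163.7]
ee_rot: [-0.674, 0.739, 0.001, -0.002]
contact_force: [1.1, 1.5, 0.6]
gripper_width: 85.2
grasp_force: 0.0
```

Emit:
arm_command(rows=[[[-0.12,0.1,0.04],[0,0,0]],[[-0.21,0.18,0.12],[0,0,0]],[[-0.24,0.22,0.2],[0,0,0]],[[-0.24,0.22,0.21],[0,0,0]],[[-0.24,0.22,0.21],[0,0,0]]])

```text
clock: 19.2
position: [448.1, 134.3, 112.1]
ee_rot: [-0.675, 0.738, 0.0, -0.002]
contact_force: [0.7, -0.5, 0.5]
gripper_width: 85.5
grasp_force: 0.0
```

Emit:
arm_command(rows=[[[0,0,0],[0,0,0]],[[0,0,0],[0,0,0]],[[0,0,0],[0,0,0]]])

```text
clock: 19.5
position: [449.4, 134.5, 113.8]
ee_rot: [-0.674, 0.739, -0.0, 0.001]
contact_force: [0.0, 0.7, 0.6]
gripper_width: 85.2
grasp_force: 0.0
```

```bash
python3 -c "
from h import *
arm.get_image('wrist');near(40,56,(446,135));near(5,20,(602,142));near(20,60,(463,0))
move((446,135.5,16),-5.3)"
```

```text
7785 [array([447.4, 138.4]), array([59.3, 59.1]), np.float64(39.1)] circ [array([447.3, 138.5]), np.float64(30.1)] touch edge False
11367 [array([601.8, 141. ]), array([246.3,  95.5]), np.float64(84.8)] circ [array([599.6, 141.4]), np.float64(130.9)] touch edge True
3271 [array([464.9,  13.7]), array([22.2, 42.1]), np.float64(86.4)] circ [array([464.3,   4.2]), np.float64(21.1)] touch edge True
shift [-0.002   0.0123  0.3903] turn [-0.0001  0.0001  0.0004] rows 2.0 1.0 j6 -0.73 pos [449.  134.7 113.6]
```

Emit:
arm_command(rows=[[[-0.01,0.007,0.08],[0,0,0]],[[-0.01,0.007,0.2],[0,0,0]],[[-0.01,0.007,0.32],[0,0,0]],[[-0.01,0.007,0.398],[0,0,0]],[[-0.01,0.007,0.398],[0,0,0]]])

```text
clock: 20.2
position: [445.6, 136.3, 11.6]
ee_rot: [-0.674, 0.739, 0.0, -0.003]
contact_force: [0.3, -0.2, 0.3]
gripper_width: 85.3
grasp_force: 0.0
```

Emit:
arm_command(rows=[[[0,0,0],[0,0,0]],[[0,0,0],[0,0,0]],[[0,0,0],[0,0,0]]])

```text
clock: 20.5
position: [448.0, 138.1, 15.0]
ee_rot: [-0.674, 0.738, -0.0, 0.001]
contact_force: [-0.1, -0.8, 0.6]
gripper_width: 85.1
grasp_force: 0.0
```

Emit:
arm_command(rows=[[[0,0,0],[0,0,0]],[[0,0,0],[0,0,0]],[[0,0,0],[0,0,0]],[[0,0,0],[0,0,0]],[[0,0,0],[0,0,0]]], grip=0)

```text
clock: 21.0
position: [447.7, 137.8, 14.9]
ee_rot: [-0.674, 0.738, -0.0, 0.001]
contact_force: [-1.4, -0.0, 6.6]
gripper_width: 58.2
grasp_force: 62.9
```

Emit:
arm_command(rows=[[[0,0,0],[0,0,0]],[[0,0,0],[0,0,0]],[[0,0,0],[0,0,0]]])

```text
clock: 21.3
position: [447.7, 137.8, 14.9]
ee_rot: [-0.674, 0.738, -0.0, 0.001]
contact_force: [-1.6, -0.6, 6.1]
gripper_width: 58.6
grasp_force: 62.9
```

```bash
python3 -c "
from h import *
move((600.6,127.5,110),-5.3)"
```

```text
shift [-0.0146 -0.6134 -0.3798] turn [-0.0004  0.0002  0.0007] rows 4.0 1.0 j6 -0.74 pos [447.7 137.8  14.9]
```

Emit:
arm_command(rows=[[[0,0,-0.05],[0,0,0]],[[0,0,-0.16],[0,0,0]],[[0,0,-0.28],[0,0,0]],[[0,0,-0.3],[0,0,0]],[[0,0,-0.3],[0,0,0]]])

```text
clock: 21.8
position: [447.5, 137.8, 89.6]
ee_rot: [-0.674, 0.739, 0.0, 0.001]
contact_force: [-0.6, 0.0, -1.4]
gripper_width: 58.8
grasp_force: 64.4
```

Emit:
arm_command(rows=[[[0,-0.08,0],[0,0,0]],[[-0.005,-0.24,0],[0,0,0]],[[-0.01,-0.41,0],[0,0,0]],[[-0.015,-0.55,0],[0,0,0]],[[-0.015,-0.613,0],[0,0,0]]])

```text
clock: 22.3
position: [602.1, 126.7, 86.2]
ee_rot: [-0.674, 0.739, 0.0, -0.001]
contact_force: [-0.5, 0.5, -1.3]
gripper_width: 58.5
grasp_force: 64.5
```

Emit:
arm_command(rows=[[[0,0,0],[0,0,0]],[[0,0,0],[0,0,0]],[[0,0,0],[0,0,0]],[[0,0,0.08],[0,0,0]],[[0,0,0.14],[0,0,0]]])

```text
clock: 22.8
position: [599.0, 127.6, 53.6]
ee_rot: [-0.674, 0.738, 0.0, -0.0]
contact_force: [-0.3, -0.0, -1.3]
gripper_width: 58.6
grasp_force: 64.6
```

Emit:
arm_command(rows=[[[0,0,0.03],[0,0,0]],[[0,0,0.06],[0,0,0]],[[0,0,0.07],[0,0,0]],[[0,0,0.07],[0,0,0]]])

```text
clock: 23.2
position: [600.1, 127.4, 36.4]
ee_rot: [-0.674, 0.738, -0.0, -0.0]
contact_force: [0.7, 0.4, -0.8]
gripper_width: 58.7
grasp_force: 64.6
```

```bash
python3 -c "
from h import *
p,P=cloud('wrist');move((600.6,127.5,19),-5.3);near(5,18,(600,127))
cv2.imwrite('pics/w5.png',p)"
```

```text
shift [-0.     -0.0007  0.0708] turn [-0.0002  0.0001  0.0006] rows 1.0 1.0 j6 -0.56 pos [600.4 127.5  36.7]
15021 [array([596.6,  78.9]), array([121.9,  94.8]), np.float64(84.8)] circ [array([597.,  79.]), np.float64(76.7)] touch edge False
614 [array([652.9, 205.8]), array([51.7,  5.2]), np.float64(84.8)] circ [array([650.8, 206. ]), np.float64(25.8)] touch edge False
605 [array([564.6, 214.7]), array([53.5,  5.4]), np.float64(84.6)] circ [array([566.8, 214.5]), np.float64(26.7)] touch edge False
```

View pics/w5.png

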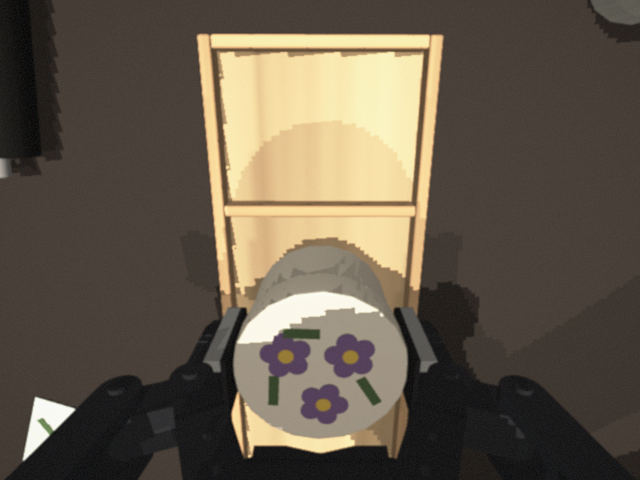

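The round box hangs over the middle compartment: divider at row 210, near divider hidden below it. Lowering.

Emit:
arm_command(rows=[[[-0.003,0,0.012],[0,0,0]],[[-0.003,0,0.03],[0,0,0]],[[-0.003,0,0.048],[0,0,0]],[[-0.003,0,0.06],[0,0,0]],[[-0.003,0,0.066],[0,0,0]]])

```text
clock: 23.8
position: [600.0, 127.9, 19.2]
ee_rot: [-0.674, 0.739, 0.0, -0.0]
contact_force: [0.0, 0.6, -1.9]
gripper_width: 58.8
grasp_force: 64.6
```

Emit:
arm_command(rows=[[[0,0,0.003],[0,0,0]],[[0,0,0.006],[0,0,0]],[[0,0,0.006],[0,0,0]],[[0,0,0.006],[0,0,0]]])

```text
clock: 24.2
position: [600.0, 127.9, 19.0]
ee_rot: [-0.674, 0.738, -0.0, -0.0]
contact_force: [-3.7, -0.3, 5.7]
gripper_width: 58.3
grasp_force: 65.0
```

Floor contact. Release and go for the bottle.

Emit:
arm_command(rows=[[[0,0,0],[0,0,0]],[[0,0,0],[0,0,0]],[[0,0,0],[0,0,0]],[[0,0,0],[0,0,0]],[[0,0,0],[0,0,0]]], grip=1)

```text
clock: 24.7
position: [600.3, 128.1, 18.1]
ee_rot: [-0.674, 0.738, 0.0, -0.0]
contact_force: [-0.1, -0.1, -0.3]
gripper_width: 85.5
grasp_force: 0.0
```

Emit:
arm_command(rows=[[[0,0,-0.05],[0,0,0]],[[0,0,-0.2],[0,0,0]],[[0,0,-0.4],[0,0,0]],[[0,0,-0.56],[0,0,0]],[[0,0,-0.6],[0,0,0]]])

```text
clock: 25.2
position: [603.2, 129.0, 175.6]
ee_rot: [-0.675, 0.738, -0.002, 0.006]
contact_force: [0.3, -0.1, -0.3]
gripper_width: 85.4
grasp_force: 0.0
```

```bash
python3 -c "
from h import *
arm.get_image('wrist');arm.get_image('wrist');near(40,60,(600,127));near(5,18,(602,142));
move((463.5,1,140),-5.3)"
```

```text
5373 [array([599., 128.]), array([59.2, 59.1]), np.float64(73.3)] circ [array([599.1, 128. ]), np.float64(29.9)] touch edge False
7416 [array([601.5, 144.2]), array([253.1,  94.3]), np.float64(84.7)] circ [array([601.1, 143.9]), np.float64(134.3)] touch edge False
shift [0.5547 0.4947 0.1109] turn [ 0.0006 -0.0001  0.0004] rows 4.0 1.0 j6 -0.56 pos [599.4 127.8 167.5]
```

Emit:
arm_command(rows=[[[0.08,0.07,0],[0,0,0]],[[0.22,0.2,0],[0,0,0]],[[0.37,0.33,0],[0,0,0]],[[0.5,0.45,0],[0,0,0]],[[0.555,0.495,0.05],[0,0,0]]])

```text
clock: 25.9
position: [460.8, -1.1, 154.9]
ee_rot: [-0.674, 0.739, 0.001, -0.001]
contact_force: [0.7, 0.5, -0.2]
gripper_width: 85.6
grasp_force: 0.0
```

Emit:
arm_command(rows=[[[0,0,0.06],[0,0,0]],[[0,0,0.06],[0,0,0]],[[0,0,0.06],[0,0,0]]])

```text
clock: 26.2
position: [464.0, 1.0, 139.8]
ee_rot: [-0.674, 0.738, 0.0, -0.001]
contact_force: [-0.3, -0.5, 0.8]
gripper_width: 85.3
grasp_force: 0.0
```

```bash
python3 -c "
from h import *
arm.get_image('wrist');near(20,82,(463,0));near(64,82,(463,0));
move((463.5,1,13),-5.3)"
```

```text
3763 [array([464.9,   0.7]), array([37.4, 41.8]), np.float64(86.2)] circ [array([465. ,   2.9]), np.float64(21.1)] touch edge False
1281 [array([464.8,   3.1]), array([22.4, 22.2]), np.float64(72.8)] circ [array([464.8,   3.1]), np.float64(11.6)] touch edge False
shift [0.0024 0.0058 0.5116] turn [-0.     -0.      0.0007] rows 3.0 1.0 j6 -0.44 pos [465.    1.5 140.9]
```

Emit:
arm_command(rows=[[[0,0,0.1],[0,0,0]],[[0,0,0.25],[0,0,0]],[[0,0,0.4],[0,0,0]],[[0,0,0.5],[0,0,0]],[[0,0,0.518],[0,0,0]]])

```text
clock: 26.85
position: [462.9, 0.8, 8.9]
ee_rot: [-0.674, 0.738, 0.001, -0.003]
contact_force: [0.1, -0.4, -0.5]
gripper_width: 85.5
grasp_force: 0.0
```

Emit:
arm_command(rows=[[[0,0,0],[0,0,0]],[[0,0,0],[0,0,0]],[[0,0,0],[0,0,0]],[[0,0,0],[0,0,0]]])

```text
clock: 27.25
position: [465.3, 1.4, 12.5]
ee_rot: [-0.674, 0.738, -0.001, 0.001]
contact_force: [-0.2, -0.3, -0.8]
gripper_width: 85.4
grasp_force: 0.0
```

Emit:
arm_command(rows=[[[0,0,0],[0,0,0]],[[0,0,0],[0,0,0]],[[0,0,0],[0,0,0]],[[0,0,0],[0,0,0]],[[0,0,0],[0,0,0]]], grip=0)

```text
clock: 27.75
position: [464.6, 1.1, 11.8]
ee_rot: [-0.674, 0.738, -0.0, 0.0]
contact_force: [-0.7, -0.2, 5.1]
gripper_width: 40.5
grasp_force: 60.3
```

Emit:
arm_command(rows=[[[0,0,0],[0,0,0]],[[0,0,0],[0,0,0]],[[0,0,0],[0,0,0]],[[0,0,0],[0,0,0]]])

```text
clock: 28.15
position: [464.6, 1.1, 11.8]
ee_rot: [-0.674, 0.738, -0.0, 0.0]
contact_force: [-0.6, -0.5, 5.7]
gripper_width: 40.5
grasp_force: 60.3
```

```bash
python3 -c "
from h import *
move((593.1,53,90),-5.3)"
```

```text
shift [-0.2532 -0.4934 -0.3128] turn [-0.0001 -0.      0.0006] rows 4.0 1.0 j6 -0.44 pos [464.6   1.1  11.8]
```

Emit:
arm_command(rows=[[[0,0,-0.05],[0,0,0]],[[0,0,-0.16],[0,0,0]],[[0,0,-0.28],[0,0,0]],[[0,0,-0.31],[0,0,0]],[[0,0,-0.31],[0,0,0]]])

```text
clock: 28.65
position: [464.9, 1.4, 89.5]
ee_rot: [-0.674, 0.739, -0.0, 0.001]
contact_force: [0.5, 0.3, -2.7]
gripper_width: 40.8
grasp_force: 60.7
```

Emit:
arm_command(rows=[[[-0.03,-0.06,0],[0,0,0]],[[-0.1,-0.19,0],[0,0,0]],[[-0.18,-0.34,0],[0,0,0]],[[-0.235,-0.46,0],[0,0,0]],[[-0.253,-0.493,0],[0,0,0]]])

```text
clock: 29.15
position: [595.0, 53.9, 86.2]
ee_rot: [-0.674, 0.738, 0.0, -0.001]
contact_force: [-0.8, 0.4, -1.5]
gripper_width: 40.8
grasp_force: 60.8
```

Emit:
arm_command(rows=[[[0,0,0],[0,0,0]],[[0,0,0],[0,0,0]],[[0,0,0],[0,0,0]],[[0,0,0.08],[0,0,0]],[[0,0,0.16],[0,0,0]]])

```text
clock: 29.65
position: [592.4, 52.7, 49.4]
ee_rot: [-0.674, 0.739, -0.0, 0.001]
contact_force: [0.3, 0.3, -1.4]
gripper_width: 40.6
grasp_force: 60.8
```

Emit:
arm_command(rows=[[[0,0,0.03],[0,0,0]],[[0,0,0.06],[0,0,0]],[[0,0,0.07],[0,0,0]],[[0,0,0.07],[0,0,0]]])

```text
clock: 30.05
position: [593.0, 52.9, 31.6]
ee_rot: [-0.674, 0.738, -0.0, 0.0]
contact_force: [-0.1, 0.7, -0.1]
gripper_width: 40.4
grasp_force: 60.8
```

```bash
python3 -c "
from h import *
p,P=cloud('wrist');move((593.1,53,16),-5.3);near(5,18,(595,60))
cv2.imwrite('pics/w6.png',p)"
```

```text
shift [0.0001 0.0008 0.0635] turn [-0.0003  0.0001  0.0006] rows 1.0 1.0 j6 -0.45 pos [593.3  53.   31.9]
6081 [array([593.5,  47.1]), array([59.1, 94.5]), np.float64(84.8)] circ [array([593.8,  47.5]), np.float64(55.1)] touch edge False
```

View pics/w6.png

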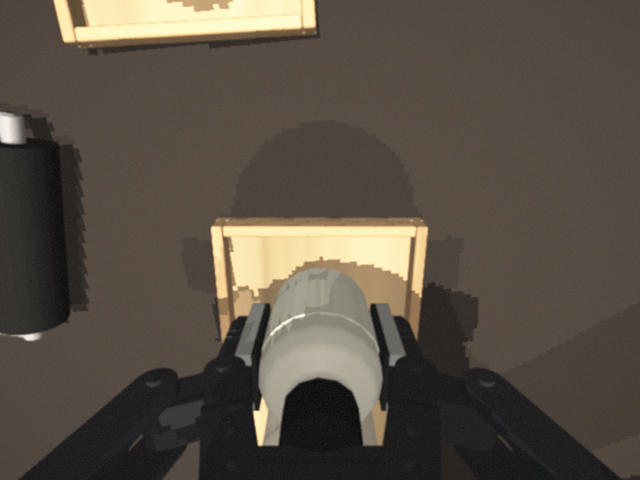

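The bottle hangs upright, centred over the narrow compartment (end wall at row 228). The brayer at (30,230) is well clear.

Emit:
arm_command(rows=[[[-0.001,0,0.012],[0,0,0]],[[-0.001,0,0.03],[0,0,0]],[[-0.001,0,0.045],[0,0,0]],[[-0.001,0,0.055],[0,0,0]],[[-0.001,0,0.06],[0,0,0]]])

```text
clock: 30.65
position: [592.7, 53.1, 15.8]
ee_rot: [-0.674, 0.738, 0.0, -0.0]
contact_force: [-2.5, 0.7, 8.4]
gripper_width: 40.4
grasp_force: 61.7
```

Emit:
arm_command(rows=[[[0,0,0.002],[0,0,0]],[[0,0,0.005],[0,0,0]],[[0,0,0.005],[0,0,0]],[[0,0,0.005],[0,0,0]]])

```text
clock: 31.05
position: [592.7, 53.1, 15.8]
ee_rot: [-0.674, 0.738, -0.0, -0.0]
contact_force: [-3.4, -0.9, 4.1]
gripper_width: 40.4
grasp_force: 61.4
```

Emit:
arm_command(rows=[[[0,0,0],[0,0,0]],[[0,0,0],[0,0,0]],[[0,0,0],[0,0,0]],[[0,0,0],[0,0,0]],[[0,0,0],[0,0,0]]], grip=1)

```text
clock: 31.55
position: [593.0, 53.2, 14.9]
ee_rot: [-0.674, 0.738, 0.0, -0.0]
contact_force: [0.3, 0.2, -0.1]
gripper_width: 85.1
grasp_force: 0.0
```

Emit:
arm_command(rows=[[[0,0,-0.05],[0,0,0]],[[0,0,-0.2],[0,0,0]],[[0,0,-0.4],[0,0,0]],[[0,0,-0.56],[0,0,0]],[[0,0,-0.6],[0,0,0]]])

```text
clock: 32.05
position: [596.0, 53.8, 172.1]
ee_rot: [-0.675, 0.738, -0.003, 0.005]
contact_force: [1.1, 0.3, 0.5]
gripper_width: 85.1
grasp_force: 0.0
```

```bash
python3 -c "
from h import *
arm.get_image('wrist');arm.get_image('wrist');near(30,90,(593,53));near(5,18,(602,100));
move((376.8,-259.5,110),22.8)"
```

```text
2992 [array([591.7,  52.5]), array([38.4, 41.7]), np.float64(81.6)] circ [array([591.8,  54.3]), np.float64(21.1)] touch edge False
4701 [array([599. , 127.9]), array([59.8, 59. ]), np.float64(75.4)] circ [array([598.9, 128. ]), np.float64(30.1)] touch edge False
5931 [array([601.4, 144.1]), array([254.2,  94.4]), np.float64(84.7)] circ [array([601.6, 143.7]), np.float64(134.5)] touch edge False
385 [array([598.8, 110.8]), array([22. , 54.7]), np.float64(86.9)] circ [array([599.4, 121.8]), np.float64(27.3)] touch edge False
shift [1.3235 0.7429 0.2184] turn [ 6.000e-04  1.000e-04 -1.557e-01] rows 8.0 4.0 j6 -0.45 pos [592.   53.1 164.2]
```

Bottle placed. Now the sanding block.

Emit:
arm_command(rows=[[[0.08,0.045,0],[0,0,0]],[[0.24,0.135,0],[0,0,0]],[[0.41,0.23,0],[0,0,0]],[[0.58,0.325,0],[0,0,0]],[[0.75,0.42,0],[0,0,0]]])

```text
clock: 32.75
position: [468.7, -125.2, 162.9]
ee_rot: [-0.674, 0.738, 0.002, -0.002]
contact_force: [0.7, -1.5, 0.1]
gripper_width: 85.7
grasp_force: 0.0
```

Emit:
arm_command(rows=[[[0.16,0.09,0],[0,0,-0.04]],[[0.31,0.175,0],[0,0,-0.08]],[[0.44,0.25,0],[0,0,-0.12]],[[0.54,0.305,0.08],[0,0,-0.15]],[[0.573,0.322,0.15],[0,0,-0.156]]])

```text
clock: 33.25
position: [375.2, -260.5, 125.4]
ee_rot: [0.833, -0.553, -0.002, 0.0]
contact_force: [-1.1, 0.7, -0.1]
gripper_width: 85.7
grasp_force: 0.0
```

Emit:
arm_command(rows=[[[0,0,0.05],[0,0,0]],[[0,0,0.05],[0,0,0]],[[0,0,0.05],[0,0,0]],[[0,0,0.05],[0,0,0]]])

```text
clock: 33.65
position: [378.5, -259.2, 115.1]
ee_rot: [0.834, -0.553, -0.0, 0.0]
contact_force: [0.4, -0.4, 0.1]
gripper_width: 85.4
grasp_force: 0.0
```

```bash
python3 -c "
from h import *
arm.get_image('wrist');p=near(27,42,(376,-260));cv2.imwrite('pics/w7.png',p)
move((376.8,-259.5,9),22.8)"
```

```text
7819 [array([ 378.5, -257.4]), array([46.1, 70.3]), np.float64(22.6)] circ [array([ 378.5, -257.5]), np.float64(40.4)] touch edge False
shift [-0.0021  0.0079  0.426 ] turn [-0.0002 -0.0002  0.0007] rows 3.0 1.0 j6 0.64 pos [ 378.7 -259.2  115.5]
```

View pics/w7.png

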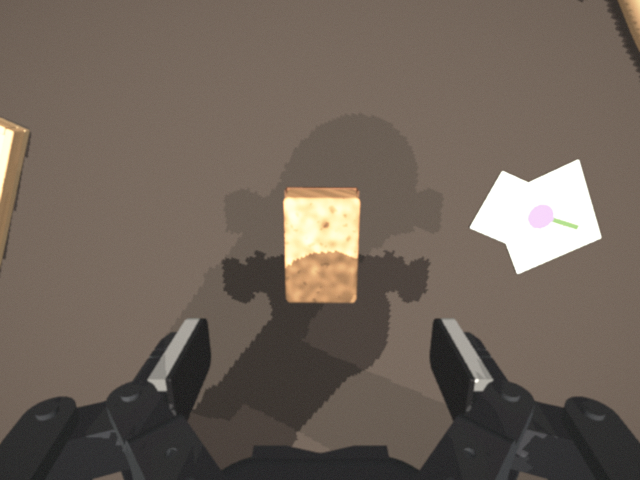

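Emit:
arm_command(rows=[[[-0.005,0.002,0.08],[0,0,0]],[[-0.005,0.002,0.2],[0,0,0]],[[-0.005,0.002,0.32],[0,0,0]],[[-0.005,0.002,0.4],[0,0,0]],[[-0.005,0.002,0.424],[0,0,0]]])

```text
clock: 34.25
position: [376.4, -257.9, 7.6]
ee_rot: [0.833, -0.553, -0.002, 0.001]
contact_force: [-0.0, 0.5, -1.0]
gripper_width: 85.5
grasp_force: 0.0
```

Emit:
arm_command(rows=[[[0,0,0],[0,0,0]],[[0,0,0],[0,0,0]],[[0,0,0],[0,0,0]],[[0,0,0],[0,0,0]]])

```text
clock: 34.65
position: [378.0, -258.6, 10.1]
ee_rot: [0.833, -0.553, 0.001, -0.0]
contact_force: [0.1, -0.0, -0.3]
gripper_width: 85.6
grasp_force: 0.0
```

Emit:
arm_command(rows=[[[0,0,0],[0,0,0]],[[0,0,0],[0,0,0]],[[0,0,0],[0,0,0]],[[0,0,0],[0,0,0]],[[0,0,0],[0,0,0]]], grip=0)

```text
clock: 35.15
position: [377.6, -258.5, 9.5]
ee_rot: [0.833, -0.553, 0.0, -0.0]
contact_force: [-0.7, 0.9, 5.3]
gripper_width: 44.8
grasp_force: 62.1
```

Emit:
arm_command(rows=[[[0,0,0],[0,0,0]],[[0,0,0],[0,0,0]],[[0,0,0],[0,0,0]],[[0,0,0],[0,0,0]]])

```text
clock: 35.55
position: [377.6, -258.5, 9.5]
ee_rot: [0.833, -0.553, 0.0, -0.0]
contact_force: [0.3, 0.3, 5.1]
gripper_width: 45.1
grasp_force: 62.1
```

```bash
python3 -c "
from h import *
move((608.5,219,160),-5.3)"
```

```text
shift [-1.4001 -1.5942 -0.602 ] turn [-2.000e-04 -1.000e-04  1.566e-01] rows 12.0 4.0 j6 0.64 pos [ 377.6 -258.5    9.5]
```

Emit:
arm_command(rows=[[[0,0,-0.05],[0,0,0]],[[0,0,-0.2],[0,0,0]],[[0,0,-0.38],[0,0,0]],[[0,0,-0.54],[0,0,0]],[[0,0,-0.6],[0,0,0]]])

```text
clock: 36.05
position: [379.1, -259.1, 163.0]
ee_rot: [0.833, -0.553, 0.004, -0.001]
contact_force: [0.7, -0.6, -0.8]
gripper_width: 45.0
grasp_force: 61.4
```

Emit:
arm_command(rows=[[[-0.05,-0.06,0],[0,0,0]],[[-0.15,-0.17,0],[0,0,0]],[[-0.26,-0.3,0],[0,0,0]],[[-0.38,-0.43,0],[0,0,0]],[[-0.5,-0.57,0],[0,0,0]]])

```text
clock: 36.55
position: [459.8, -86.4, 158.8]
ee_rot: [0.833, -0.553, -0.0, 0.0]
contact_force: [0.1, -0.6, -0.5]
gripper_width: 44.9
grasp_force: 61.5
```

Emit:
arm_command(rows=[[[-0.12,-0.137,0],[0,0,0]],[[-0.24,-0.273,0],[0,0,0]],[[-0.36,-0.41,0],[0,0,0]],[[-0.48,-0.547,0],[0,0,0]],[[-0.6,-0.683,0],[0,0,0]]])

```text
clock: 37.05
position: [559.1, 118.5, 158.5]
ee_rot: [0.833, -0.553, -0.0, 0.0]
contact_force: [1.5, -0.6, -0.6]
gripper_width: 45.2
grasp_force: 61.5
```

Emit:
arm_command(rows=[[[-0.1,-0.11,0],[0,0,0.04]],[[-0.19,-0.22,0],[0,0,0.08]],[[-0.26,-0.3,0],[0,0,0.12]],[[-0.3,-0.34,0],[0,0,0.15]],[[-0.3,-0.341,0],[0,0,0.1566]]])

```text
clock: 37.55
position: [608.5, 220.6, 157.6]
ee_rot: [-0.674, 0.739, 0.0, -0.001]
contact_force: [0.1, 0.3, -0.8]
gripper_width: 45.3
grasp_force: 61.4
```

Emit:
arm_command(rows=[[[0,0,0.05],[0,0,0]],[[0,0,0.2],[0,0,0]],[[0,0,0.35],[0,0,0]],[[0,0,0.35],[0,0,0]],[[0,0,0.35],[0,0,0]]])

```text
clock: 38.05
position: [608.1, 217.8, 71.3]
ee_rot: [-0.674, 0.739, -0.0, -0.001]
contact_force: [0.8, -0.7, 0.9]
gripper_width: 44.8
grasp_force: 61.5
```

```bash
python3 -c "
from h import *
p,P=cloud('wrist');move((608.5,219,14),-5.3);near(5,18,(610,220));near(40,100,(610,220))
cv2.imwrite('pics/w8.png',p)"
```

```text
shift [-0.001   0.0035  0.2357] turn [-0.0006  0.0002  0.0001] rows 2.0 1.0 j6 -0.69 pos [609.2 218.7  72.9]
10455 [array([605.4, 171.1]), array([163. ,  94.5]), np.float64(84.8)] circ [array([605.3, 171.6]), np.float64(93.6)] touch edge True
19043 [array([600.7, 129.1]), array([59.2, 59.2]), np.float64(56.0)] circ [array([600.7, 129.1]), np.float64(30.0)] touch edge False
26074 [array([610.1, 219.8]), array([70.7, 72.5]), np.float64(84.7)] circ [array([610. , 218.8]), np.float64(41.2)] touch edge False
```

View pics/w8.png

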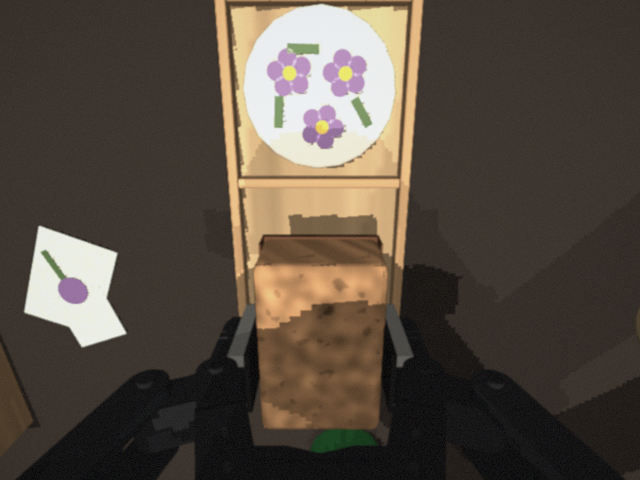

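The block is aligned over the wide compartment (divider at row 183, round box at (320,85)). Lowering.

Emit:
arm_command(rows=[[[-0.001,0.002,0.05],[0,0,0]],[[-0.001,0.002,0.12],[0,0,0]],[[-0.001,0.002,0.17],[0,0,0]],[[-0.001,0.002,0.19],[0,0,0]],[[-0.001,0.002,0.19],[0,0,0]]])

```text
clock: 38.7
position: [607.5, 219.0, 23.2]
ee_rot: [-0.674, 0.739, 0.0, -0.001]
contact_force: [0.2, 0.8, -0.8]
gripper_width: 45.2
grasp_force: 61.5
```

Emit:
arm_command(rows=[[[0,0,0.01],[0,0,0]],[[0,0,0.02],[0,0,0]],[[0,0,0.03],[0,0,0]],[[0,0,0.036],[0,0,0]],[[0,0,0.036],[0,0,0]]])

```text
clock: 39.2
position: [607.8, 219.2, 14.9]
ee_rot: [-0.674, 0.739, 0.0, -0.0]
contact_force: [-0.7, 0.6, 0.4]
gripper_width: 45.0
grasp_force: 61.5
```

```bash
python3 -c "
from h import *
s=arm.read_state();print(s['position'],s['contact_force']);move((608.5,219,13.4))"
```

```text
[607.78166866 219.20336197  14.90905216] [-0.72524433  0.5745684   0.42662764]
shift [ 0.0005 -0.0029  0.006 ] turn [0 0 0] rows 1.0 0.0 j6 -0.69 pos [607.8 219.2  14.9]
```

Emit:
arm_command(rows=[[[0,0,0.002],[0,0,0]],[[0,0,0.004],[0,0,0]],[[0,0,0.006],[0,0,0]],[[0,0,0.007],[0,0,0]],[[0,0,0.007],[0,0,0]]])

```text
clock: 39.7
position: [608.0, 219.3, 13.6]
ee_rot: [-0.674, 0.739, -0.0, 0.0]
contact_force: [-1.0, -0.2, 1.6]
gripper_width: 45.1
grasp_force: 61.7
```

Emit:
arm_command(rows=[[[0,0,0.002],[0,0,0]],[[0,0,0.002],[0,0,0]],[[0,0,0.002],[0,0,0]]])

```text
clock: 40.0
position: [608.0, 219.3, 13.6]
ee_rot: [-0.674, 0.739, -0.0, 0.0]
contact_force: [-1.5, -0.6, 5.4]
gripper_width: 44.7
grasp_force: 62.2
```

Emit:
arm_command(rows=[[[0,0,0],[0,0,0]],[[0,0,0],[0,0,0]],[[0,0,0],[0,0,0]],[[0,0,0],[0,0,0]],[[0,0,0],[0,0,0]]], grip=1)

```text
clock: 40.5
position: [607.8, 219.2, 12.6]
ee_rot: [-0.674, 0.739, 0.0, -0.0]
contact_force: [-0.0, 0.1, 0.5]
gripper_width: 85.6
grasp_force: 0.0
```

Emit:
arm_command(rows=[[[0,0,-0.05],[0,0,0]],[[0,0,-0.2],[0,0,0]],[[0,0,-0.4],[0,0,0]],[[0,0,-0.6],[0,0,0]],[[0,0,-0.7],[0,0,0]]])

```text
clock: 41.0
position: [609.9, 220.0, 194.8]
ee_rot: [-0.674, 0.739, -0.002, 0.005]
contact_force: [1.2, 0.6, -0.1]
gripper_width: 85.4
grasp_force: 0.0
```

Emit:
arm_command(rows=[[[0,0.1,-0.1],[0,0,0]],[[0,0.3,-0.2],[0,0,0]],[[0,0.5,-0.2],[0,0,0]],[[0,0.6,-0.2],[0,0,0]],[[0,0.6,-0.2],[0,0,0]]])

```text
clock: 41.5
position: [455.4, 232.9, 240.0]
ee_rot: [-0.675, 0.738, 0.0, 0.001]
contact_force: [0.8, -0.1, 0.9]
gripper_width: 85.1
grasp_force: 0.0
```

Run:
```python
from h import *
arm.get_image('top')
p,P=cloud('top'); s,_=arm.get_image('scene')
a=cv2.resize(p[120:330,130:540],(800,410)); b=cv2.resize(s[120:400,190:480],(400,386))
cv2.imwrite('pics/fin_top.png',a); cv2.imwrite('pics/fin_scene.png',cv2.resize(s[130:400,190:480],(800,600)[:2]))
for n,h in dict(tape=(12,30),brayer=(12,40)).items(): pass
for q in ("tape_mid","glass_mid","brayer_mid"): print(q,[r["position"] for r in arm.spot_in("scene",q)[:1]])
```

```text
tape_mid [[449.2, 295.0]]
glass_mid [[235.6, 143.4]]
brayer_mid [[247.1, 306.7]]
```

View pics/fin_top.png

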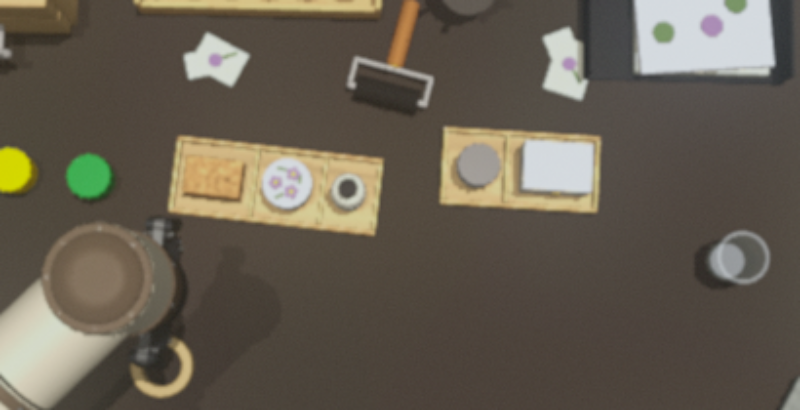

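View pics/fin_scene.png

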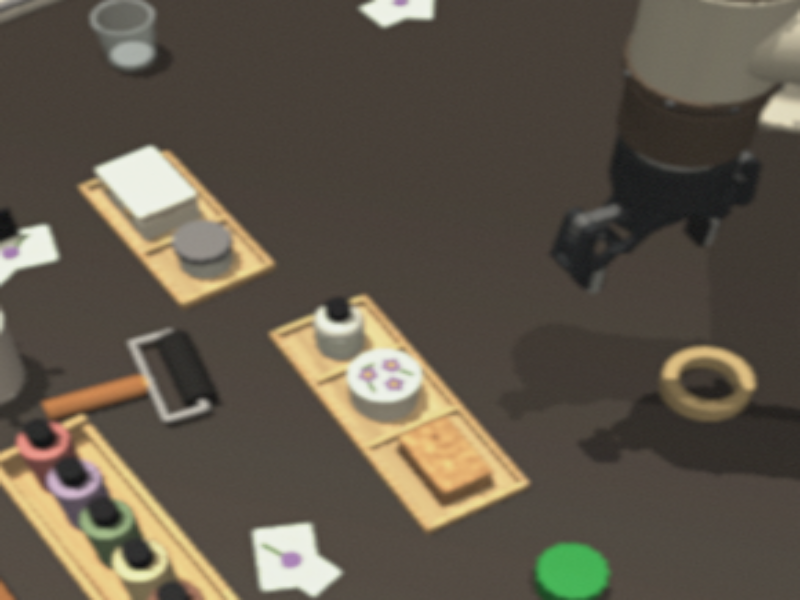

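Both trays are filled as asked, in the top crop and the scene crop. Everything sits upright in its compartment, and the tape, glass and brayer have not moved. Handing in.

```bash
python3 -c "
from bench import arm
print(arm.job_done())"
```

```text
the job is handed in; nothing more can be done
None
```

The job is handed in at about 42 s of the 125 s allowed: all five things stand flat and upright in their compartments, and the tape roll, glass and hand roller look unmoved in the final pictures (no verdict came back).

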